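# Pull the keeper plate, find the loose bolt and hold its cap open

## Task

Draw the keeper plate straight up out of its slots by its top edge, stand it upright in the groove of the wooden stand and let go of it. Then tap down on the bolts until you find the loose one, which sinks and stays down when pressed, and lift that bolt's hinged cap by its fin to about 50 degrees open; finish while still holding it there, so that a colleague can get at the bolt. Open no other cap, do not open a cap before its bolt has proved loose, and leave the other things on the bench where they are.

Things in the scene. Friction and masses are not known exactly. Their poses are not given: they have to be found in the camera images.
- fixture: Dark steel fixture screwed to the bench, 150 x 284 mm and 42 mm high: three bolts in a row along its y (80 mm apart), a hinged aluminium cap over each, and at either end a dark slotted post (up to 84 mm above the bench) that holds the keeper plate. Origin: centre of its underside; z up; -x is its front (fins, towards the robot), +x its hinge side.
- plate_mid (a point): Centre of the aluminium keeper plate: 5 mm thick (x), 260 mm wide (y), 100 mm high (z). Along its top edge runs a black grip strip 10 mm thick, 14 mm high, 190 mm long, its centre 43 mm above this point. It starts upright in the post slots (9 mm wide), standing across the caps between fins and bolts, and comes out straight up.
- plate: The same keeper plate, about 0.18 kg; origin at the centre of its lower edge, which starts 52 mm above the bench and is clear of the posts when 32 mm higher.
- stand: Low wooden stand screwed to the bench: two rails 180 mm long (its y), rail tops 57 mm above the bench, either side of a groove 16 mm wide and 45 mm deep, open at both ends. Origin: centre of its underside; x is across the groove, y along it.
- stand_groove (a point): Centre of the groove floor of the stand, 12 mm above the bench; y along the groove. A parked plate stands on this floor with its middle within some centimetres of this point, its mid 62 mm above the bench.
- bolt_1_top (a point): Centre of the top of the left (robot's left, fixture +y side) bolt head: steel, 22 mm across, top 65 mm above the bench, standing 16 mm proud of its cap through the cap's 34 mm window. 12 mm to the hinge side of the fixture's middle.
- bolt_1 (a joint): How far the left (robot's left, fixture +y side) bolt has sunk, in m: 0 standing proud. Pushed down with about 5 to 10 N, the loose bolt sinks until it stops at 0.008 and stays down; a tight one does not give (under 1 mm). Which of the three is loose changes from one run to the next.
- cap_1 (a joint): Opening angle of the left (robot's left, fixture +y side) cap, rad: 0 shut (flat), 1.2 fully open. The cap turns about its hinge, which is parallel to the fixture's y axis; its fin side rises and swings to +x. It falls shut when let go. Cap: 50 mm wide, 115 mm long, 4 mm thick plate, 0.12 kg.
- cap_1_fin (a point): Centre of the upright lifting fin of the left (robot's left, fixture +y side) cap: 10 mm thick along y (parallel to the hinge), 24 mm long, 40 mm high, on the front of the cap, 100 mm in front (-x) of the hinge axis, which lies 47 mm above the bench; with the cap shut its top is 89 mm above the bench.
- bolt_2_top (a point): Centre of the top of the middle bolt head: steel, 22 mm across, top 65 mm above the bench, standing 16 mm proud of its cap through the cap's 34 mm window. 12 mm to the hinge side of the fixture's middle.
- bolt_2 (a joint): How far the middle bolt has sunk, in m: 0 standing proud. Pushed down with about 5 to 10 N, the loose bolt sinks until it stops at 0.008 and stays down; a tight one does not give (under 1 mm). Which of the three is loose changes from one run to the next.
- cap_2 (a joint): Opening angle of the middle cap, rad: 0 shut (flat), 1.2 fully open. The cap turns about its hinge, which is parallel to the fixture's y axis; its fin side rises and swings to +x. It falls shut when let go. Cap: 50 mm wide, 115 mm long, 4 mm thick plate, 0.12 kg.
- cap_2_fin (a point): Centre of the upright lifting fin of the middle cap: 10 mm thick along y (parallel to the hinge), 24 mm long, 40 mm high, on the front of the cap, 100 mm in front (-x) of the hinge axis, which lies 47 mm above the bench; with the cap shut its top is 89 mm above the bench.
- bolt_3_top (a point): Centre of the top of the right (fixture -y side) bolt head: steel, 22 mm across, top 65 mm above the bench, standing 16 mm proud of its cap through the cap's 34 mm window. 12 mm to the hinge side of the fixture's middle.
- bolt_3 (a joint): How far the right (fixture -y side) bolt has sunk, in m: 0 standing proud. Pushed down with about 5 to 10 N, the loose bolt sinks until it stops at 0.008 and stays down; a tight one does not give (under 1 mm). Which of the three is loose changes from one run to the next.
- cap_3 (a joint): Opening angle of the right (fixture -y side) cap, rad: 0 shut (flat), 1.2 fully open. The cap turns about its hinge, which is parallel to the fixture's y axis; its fin side rises and swings to +x. It falls shut when let go. Cap: 50 mm wide, 115 mm long, 4 mm thick plate, 0.12 kg.
- cap_3_fin (a point): Centre of the upright lifting fin of the right (fixture -y side) cap: 10 mm thick along y (parallel to the hinge), 24 mm long, 40 mm high, on the front of the cap, 100 mm in front (-x) of the hinge axis, which lies 47 mm above the bench; with the cap shut its top is 89 mm above the bench.
- screwdriver: Brass-handled screwdriver lying on the bench beyond the fixture; bystander.
- wrench: Steel wrench lying on the bench; bystander.
- collar: Black plastic ring, 90 mm across, 18 mm high, lying on the bench; bystander.
- clip: Small black U-shaped clip, 34 x 30 x 28 mm, between fixture and stand; bystander.
- hex_keys: Flat holder 110 x 50 mm with five dark hex keys, lying on the bench; bystander.
- jar: Small jar, 56 mm across, 75 mm high; bystander.
Not all that is in view belongs to the job. There is more than one size of the stand; the job needs the smaller.

How it is judged (in metres and radians):
On the way, in this order (a step that is already met when the one before it is completed fails the run):
1. the plate is drawn straight up clear of the slotted posts, upright (z of plate_mid in the frame of fixture above 0.138 m and x of plate_mid in the frame of fixture between -0.058 and 0.022 m and y of plate_mid in the frame of fixture between -0.04 and 0.04 m and angle between plate_mid's own z axis and vertical below 0.35 rad).
2. the plate stands in the groove of the stand and is let go (horizontal distance between plate_mid and stand_groove below 0.05 m and x of plate_mid in the frame of stand between -0.02 and 0.02 m and height (world z) of plate_mid below 0.072 m and angle between plate_mid's own z axis and vertical below 0.3 rad and angle between the y axis of plate_mid and the y axis of stand_groove, either way round below 0.15 rad and contact force between plate and the fingers below 0.05 N and linear speed of plate below 0.03 m/s), for 0.2 s.
3. the loose bolt has been pressed and has sunk (value of joint any of bolt_1, bolt_2, bolt_3 above 0.004 m).
At the end, for the whole second after the job is handed in: Plate upright in the groove (mid within 50 mm along and 20 mm across, tilt under 0.3 rad, within 10 mm of bottomed, still, untouched); loose bolt sunk over 4 mm; its cap still, held by the fingers, open over 0.7 rad; other caps under 0.08 rad (all of step 2 and ((value of joint bolt_1 above 0.004 m and value of joint cap_1 above 0.7 rad and velocity of joint cap_1 between -0.1 and 0.1 rad/s and contact force between cap_1 and the fingers above 0.15 N and value of joint each of cap_2, cap_3 below 0.08 rad) or (value of joint bolt_2 above 0.004 m and value of joint cap_2 above 0.7 rad and velocity of joint cap_2 between -0.1 and 0.1 rad/s and contact force between cap_2 and the fingers above 0.15 N and value of joint each of cap_1, cap_3 below 0.08 rad) or (value of joint bolt_3 above 0.004 m and value of joint cap_3 above 0.7 rad and velocity of joint cap_3 between -0.1 and 0.1 rad/s and contact force between cap_3 and the fingers above 0.15 N and value of joint each of cap_1, cap_2 below 0.08 rad))); the arm keeps its last pose, push and grip.
It fails at once if a cap is opened whose bolt has not proved loose ((value of joint cap_1 above 0.25 rad and value of joint bolt_1 below 0.003 m) or (value of joint cap_2 above 0.25 rad and value of joint bolt_2 below 0.003 m) or (value of joint cap_3 above 0.25 rad and value of joint bolt_3 below 0.003 m)).
It fails at once if a bystander is shoved more than 40 mm (distance of any of screwdriver, wrench, collar, clip, hex_keys, jar from where it was at the start of the episode above 0.04 m).
It also fails if it takes over 61 s, if anything falls off the work surface, if the arm or the gripper's body presses on something with over 40 N, if the wrist force passes 120 N, or if a joint passes its speed limit or range.

## Robot

A 6-joint arm with a two-finger parallel gripper is mounted at the origin on the work surface. World frame = base frame: x ahead of the robot, y to its left, z up, the work surface at z = 0. Lengths are in m, angles in degrees, forces in N, time in s.
With the tool pointing down it reaches from about 0.3 to 0.75 m from the base axis. Payload 8.5 kg.
Tool frame: the origin (TCP) lies midway between the tips of the shut fingers; the grasp point (between the pads) lies 19 mm behind it (env.tcp_to_grasp is the z of the grasp point in the tool frame, in m); z points along the fingers, y is the line along which they close (so a half turn about z gives the same grasp; the last joint's range is limited). The gripper opens to 85 mm and grips with 20 to 120 N. Pads are 22 mm wide; open, the fingers measure 114 mm over their backs; the gripper's body (76 mm by 85 mm) begins 54 mm behind the grasp point. The pads swing forward as they close: fully open they stand 13 mm farther back than shut.
Start: joints at [-77.08, 21.807, 74.336, -0, 83.858, -12.336], TCP at [0.235, -0.497, 0.231] pointing down, gripper open.
Joint ranges: [-178.18, 178.18], [-50.72, 133.34], [12.68, 142.11], [-81.47, 261.47], [9.98, 163.14], [-165.26, 165.26]. Speed limits (degrees/s): [136.94, 136.94, 180, 180, 180, 180].

## Interface

Orientations are given as a 3x3 rotation matrix whose columns are the frame's x, y, z axes.
In Python, from rig import env, imaging, job, models gives the robot as it stands. The module is installed in compiled form; this text tells all that it offers.
- The arm moves only by the tool jog_arm, never from a script. Its argument "plan" is text: rows parted by semicolons, each of 7 numbers parted by spaces: the turn, a rotation vector about the tool's x, y, z in degrees, then the shift along the tool's x, y, z in cm, then the closure in counts, from 0 (fully open) to 255 (shut). In form: rx ry rz x y z claw; .... A call has 1 to 10 rows; each row shifts and turns the commanded pose from where the row before left it, along the tool's axes as they then stand; what a row does not reach is not made up. A row lasts 1/12 s, in which the tool goes at most 41.7 mm and 7.16 degrees, less where a joint would pass 70% of its speed; a pose out of reach is approached as far as the arm can. A call with a gripper value outside its range is refused whole. The fingers move at their own pace and stop on an object; "grip_force" is the grip in N (left out, the last holds). Time passes only in rows, so rows that do not move let the fingers close. It gives the time, the measured TCP pose, the force, the opening and the grip force at its end, in the units of the state.
- env.observe(): the state, without advancing time (a new reading comes with each control period).
- imaging.get_image(name): name is "scene" or "top" or "wrist"; returns a dict with "pixels" (420x560x3 uint8, red, green, blue), "depth" (420x560 float32, m along the optical axis (not along the pixel's ray), 0 where there is no reading), "fov_y" (degrees; the focal length in pixels is half the picture's height over the tangent of half this angle, whatever the lens; pixels are square), "cx", "cy" (the principal point, pixels), "world_from_camera" (4x4, takes a point from camera to world coordinates). Camera axes: x right, y down, z forward; pixel columns grow to the right and rows downward; lengths in m; the calibration is good to about 2 mm. A picture is of the moment at which its call begins.
- job.close_job(): hands the job in; it is judged then, once.
Trained networks look in the newest picture that a camera, given by its name, has taken for a name from the list of things; names that differ only in an ending like _2 or _b are one class to them, and where a whole thing is asked for, a point or a joint stands for the part that bears it (a point fixed in the world has none). Each returns a list of dicts, best first, with "confidence" (0 to 1); they miss things now and then, are a little off and sometimes report something else, mostly with a low value. They report only what shows in the picture. A call takes as long as a camera call. They do not tell look-alikes from the thing itself.
- models.outline_of(camera, query): "region" (420x560 bool, what is visible of it) and "bbox" ([centre column, centre row, width, height] in pixels, round what is visible of it).
- models.tip_of(camera, query): "at" ([column, row] in pixels: a listed point, or the origin of a listed thing).
The state is a dict: "time_s": time; "q": joint angles; "qvel": joint speeds; "joint_efforts": joint torques, N m; "position": TCP position; "tool_rot": TCP orientation; "ft_force": force on the tool from outside, world axes, zero at the start; "wrist_torque": the same for the moment, N m; "grip_width": finger opening in m; "gripper_force": force on a finger pad.
Only numpy, scipy, OpenCV 4.12 (cv2) and the standard library are available. Lean on these libraries where they do the work, as an engineer would, in place of code of your own. Each camera call takes 0.05 s, during which the arm holds its last target. There are 200 camera calls.

## Working session

There is one attempt and no reset: what is moved stays moved. The work goes in short steps, Python scripts to look and compute and a tool call to move; the robot and the scene stay as the last step left them, time stands still between calls to the robot, and variables do not carry over. Pictures are saved under pics/ and viewed, at most 10 in all, crops included, and the job is handed in when it is done.

Besides the shell and the picture viewer there is one more tool, called after "Emit:" as name(argument=value, ...), one argument or row to a line, values as JSON. jog_arm: Moves the arm, as the interface text tells. Its arguments: {"type":"object","properties":{"plan":{"type":"string"},"grip_force":{"type":"number"}},"required":["plan"]}

```bash
mkdir -p pics
cat > h.py <<'E'
import numpy as np, cv2
from rig import env, imaging, job, models
def cam(n): return imaging.get_image(n)
def foc(im): return 210/np.tan(np.radians(im["fov_y"])/2)
def w(im,u,v,d=None):
    if d is None:
        p=im["depth"][int(v)-1:int(v)+2,int(u)-1:int(u)+2]; d=np.median(p[p>0]) if (p>0).any() else np.nan
    f=foc(im); c=np.array([(u-im["cx"])/f*d,(v-im["cy"])/f*d,d,1]); return (im["world_from_camera"]@c)[:3]
def onz(im,u,v,z):
    a=w(im,u,v,1.0); o=im["world_from_camera"][:3,3]; return o+(a-o)*(z-o[2])/(a[2]-o[2])
def cloud(im):
    v,u=np.mgrid[0:420,0:560]; d=im["depth"]; f=foc(im)
    p=np.stack([(u-im["cx"])/f*d,(v-im["cy"])/f*d,d],-1)
    T=im["world_from_camera"]; P=p@T[:3,:3].T+T[:3,3]; P[d<=0]=np.nan; return P
E
python3 - <<'E'
from h import *
np.set_printoptions(precision=4,suppress=True)
s=env.observe(); print(s["time_s"],s["position"],s["tool_rot"],env.tcp_to_grasp)
ims=[cam(n) for n in("scene","top")]
cv2.imwrite("pics/a.png",cv2.resize(cv2.cvtColor(np.vstack([i["pixels"] for i in ims]),cv2.COLOR_RGB2BGR),None,fx=.71,fy=.71,interpolation=3))
im=ims[1]
cv2.imwrite("pics/top.png",cv2.cvtColor(im["pixels"],cv2.COLOR_RGB2BGR))
zs=dict(plate_mid=.102,stand_groove=.012,bolt_1_top=.065,bolt_2_top=.065,bolt_3_top=.065,cap_1_fin=.069,fixture=0,stand=0,jar=0,clip=0)
for n in zs:
    if n in("bolt_2_top","bolt_3_top"): continue
    for r in models.tip_of("top",n)[:4]: print(n,round(r["confidence"],2),np.round(r["at"],1),onz(im,*r["at"],zs[n]))
E
```

```text
0.0 [ 0.2346 -0.4971  0.2307] [[ 0.9044  0.4267 -0.0003]
 [ 0.4267 -0.9044  0.0015]
 [ 0.0003 -0.0015 -1.    ]] -0.0187
plate_mid 0.75 [214.1 207.2] [0.551  0.1855 0.102 ]
stand_groove 0.87 [374.6 304.1] [ 0.2795 -0.2452  0.012 ]
stand_groove 0.82 [410.1 212.5] [ 0.5329 -0.3524  0.012 ]
bolt_1_top 0.66 [188.8 192.9] [0.5932 0.2583 0.065 ]
cap_1_fin 0.74 [185.7 212.3] [0.5408 0.2662 0.069 ]
fixture 0.55 [219.8 204.2] [0.5661 0.1837 0.    ]
stand 0.57 [405.9 215.1] [ 0.5263 -0.3437  0.    ]
stand 0.54 [337.3 130.8] [ 0.7712 -0.1545  0.    ]
jar 0.66 [187.  134.9] [0.7659 0.2751 0.    ]
jar 0.57 [408.5 212.1] [ 0.5347 -0.3514  0.    ]
clip 0.64 [336.  199.2] [ 0.5749 -0.1462  0.    ]
```

View pics/a.png

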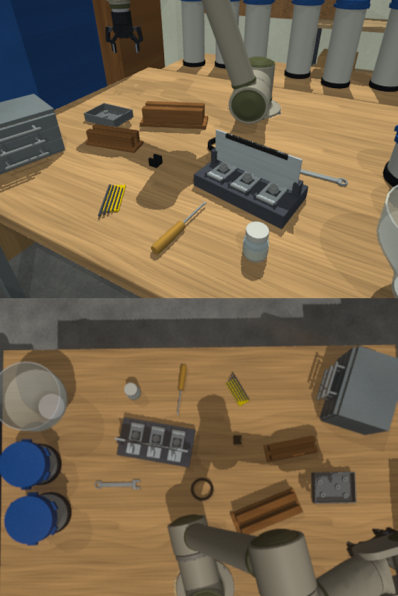

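The overview shows the fixture with the plate left of centre (top-image about 220,205). The smaller stand is on the right (about 410,212) and the larger one is nearer the robot (about 375,304). Next I measure their exact axes from depth.

Run:
```python
from h import *
np.set_printoptions(precision=4,suppress=True)
def rect(P,m):
    X=P[m][:,:2].astype(np.float32)*1000; c,wh,a=cv2.minAreaRect(X); 
    b=cv2.boxPoints((c,wh,a)); e=b[1]-b[0],b[2]-b[1]; L=max(e,key=np.linalg.norm); 
    if L[1]<0:L=-L
    return len(X),np.round(np.array(c)/1000,4),np.round(wh,1),"long axis angle from y (toward -x +):",np.degrees(np.arctan2(-L[0],L[1]))
for n in("top","scene"):
    im=cam(n);P=cloud(im);x,y,z=P[...,0],P[...,1],P[...,2]
    near=lambda cx,cy,r:(np.hypot(x-cx,y-cy)<r)
    print(n,"strip",rect(P,near(.555,.186,.13)&(z>.135)&(z<.165)),np.nanmax(z[near(.555,.186,.1)]))
    print("small rails",rect(P,near(.53,-.352,.14)&(z>.05)&(z<.063)))
    print("big rails",rect(P,near(.28,-.245,.16)&(z>.045)&(z<.2)),np.nanmax(z[near(.28,-.245,.03)]))
    print("fixture",rect(P,near(.565,.185,.17)&(z>.034)&(z<.046)))
    print("clip",rect(P,near(.575,-.146,.04)&(z>.015)&(z<.05)))
    for r in models.tip_of(n,"bolt_1_top")[:6]: print("bolt",round(r["confidence"],2),onz(im,*r["at"],.065))
    for r in models.tip_of(n,"cap_1_fin")[:6]: print("fin",round(r["confidence"],2),onz(im,*r["at"],.069))
    for r in models.outline_of(n,"stand")[:2]: print("st",r["confidence"],r["bbox"],rect(P,r["region"]&(z>.045)&(z<.1)))
```

```text
top strip (376, array([0.552 , 0.1849]), array([256.2,  10.1]), 'long axis angle from y (toward -x +):', np.float32(-10.924595)) 0.1568688839759742
small rails (1062, array([ 0.5363, -0.3467]), array([ 59.7, 181.2]), 'long axis angle from y (toward -x +):', np.float32(10.255391))
big rails (2381, array([ 0.2908, -0.2436]), array([ 81.9, 241.5]), 'long axis angle from y (toward -x +):', np.float32(21.0157)) 0.08137987301477256
fixture (3150, array([0.5698, 0.1802]), array([284.9, 150.2]), 'long axis angle from y (toward -x +):', np.float32(-10.8576145))
clip (66, array([ 0.5746, -0.1373]), array([28.3, 31.1]), 'long axis angle from y (toward -x +):', np.float32(88.82634))
bolt 0.44 [0.5982 0.2529 0.065 ]
fin 0.92 [0.5381 0.2654 0.069 ]
fin 0.55 [0.5554 0.1899 0.069 ]
fin 0.23 [ 0.5306 -0.3291  0.069 ]
st 0.78 [409.5, 210.9, 74.8, 35.2] (1077, array([ 0.5363, -0.3467]), array([ 59.7, 181.2]), 'long axis angle from y (toward -x +):', np.float32(10.255391))
st 0.58 [377.3, 301.2, 103.6, 63.8] (2353, array([ 0.2909, -0.2435]), array([ 81.6, 241.5]), 'long axis angle from y (toward -x +):'
[... 349 characters left out ...]
]), array([ 88.2, 241.1]), 'long axis angle from y (toward -x +):', np.float32(20.540173)) 0.07900147173544819
fixture (3253, array([0.5705, 0.178 ]), array([285.4, 153. ]), 'long axis angle from y (toward -x +):', np.float32(-10.658085))
clip (173, array([ 0.5754, -0.1392]), array([37.4, 31.6]), 'long axis angle from y (toward -x +):', np.float32(-87.650505))
bolt 0.53 [0.6057 0.2603 0.065 ]
st 0.73 [159.2, 193.9, 84.3, 39.1] (1053, array([ 0.5386, -0.347 ]), array([ 62.6, 181.5]), 'long axis angle from y (toward -x +):', np.float32(9.732696))
st 0.37 [310.5, 245.1, 40.4, 20.5] (376, array([0.5751, 0.0958]), array([51.1, 80.6]), 'long axis angle from y (toward -x +):', np.float32(79.29604))
```

```bash
cat > plan.py <<'E'
import sys; from h import *
# usage: plan.py x y z yaw(world deg of tool y) nrows
def plan(tx,ty,tz,yaw,n):
    s=env.observe(); R=s["tool_rot"]; p=s["position"]
    c=np.degrees(np.arctan2(R[1,1],R[0,1])); d=(yaw-c+180)%360-180
    print("at",np.round(p,4),"yaw",round(c,2),"tilt",np.round(R[:2,2],4),"F",np.round(s["ft_force"],1),"t",round(s["time_s"],2),"w",round(s["grip_width"],4))
    D=np.array([tx,ty,tz])-p; out=[]
    for i in range(n):
        a=np.radians(c+d*i/n); Y=np.array([np.cos(a),np.sin(a),0]); X=np.array([-Y[1],Y[0],0]); X=np.cross(Y,[0,0,-1])
        v=D/n*100; out.append(f"0 0 {-d/n:.2f} {X@v:.2f} {Y@v:.2f} {-v[2]:.2f}")
    print("; ".join(out))
if __name__=="__main__": plan(*map(float,sys.argv[1:5]),int(sys.argv[5]))
E
python3 plan.py .552 .185 .24 -10.8 20
```

```text
at [ 0.2346 -0.4974  0.2313] yaw -64.75 tilt [-0.  0.] F [-0.5 -0.4 -0.3] t 0.9 w 0.0853
0 0 -2.70 2.89 -2.41 -0.04; 0 0 -2.70 3.00 -2.27 -0.04; 0 0 -2.70 3.10 -2.13 -0.04; 0 0 -2.70 3.20 -1.98 -0.04; 0 0 -2.70 3.29 -1.83 -0.04; 0 0 -2.70 3.37 -1.67 -0.04; 0 0 -2.70 3.45 -1.51 -0.04; 0 0 -2.70 3.51 -1.34 -0.04; 0 0 -2.70 3.57 -1.18 -0.04; 0 0 -2.70 3.63 -1.01 -0.04; 0 0 -2.70 3.67 -0.84 -0.04; 0 0 -2.70 3.70 -0.66 -0.04; 0 0 -2.70 3.73 -0.49 -0.04; 0 0 -2.70 3.75 -0.31 -0.04; 0 0 -2.70 3.76 -0.13 -0.04; 0 0 -2.70 3.76 0.04 -0.04; 0 0 -2.70 3.76 0.22 -0.04; 0 0 -2.70 3.74 0.40 -0.04; 0 0 -2.70 3.72 0.57 -0.04; 0 0 -2.70 3.69 0.75 -0.04
```

Emit:
jog_arm(
  plan="0 0 -2.7 2.9 -2.4 -0.1 0; 0 0 -2.7 3 -2.3 -0.1 0; 0 0 -2.7 3.1 -2.1 -0.1 0; 0 0 -2.7 3.2 -2 -0.1 0; 0 0 -2.7 3.3 -1.8 -0.1 0; 0 0 -2.7 3.4 -1.7 -0.1 0; 0 0 -2.7 3.4 -1.5 -0.1 0; 0 0 -2.7 3.5 -1.3 -0.1 0; 0 0 -2.7 3.6 -1.2 0 0; 0 0 -2.7 3.6 -1 0 0",
)

```text
time_s: 1.73
position: [0.3936, -0.1547, 0.2396]
tool_rot: [[0.611, 0.792, 0.001], [0.792, -0.611, -0.0], [0.0, 0.001, -1.0]]
ft_force: [1.8, -1.1, 0.2]
grip_width: 0.0852
gripper_force: 0.0
```

Emit:
jog_arm(
  plan="0 0 -2.7 3.7 -0.8 0 0; 0 0 -2.7 3.7 -0.7 0 0; 0 0 -2.7 3.7 -0.5 0 0; 0 0 -2.7 3.8 -0.3 0 0; 0 0 -2.7 3.8 -0.1 0 0; 0 0 -2.7 3.8 0 0 0; 0 0 -2.7 3.7 0.2 0 0; 0 0 -2.7 3.7 0.4 0 0; 0 0 -2.7 3.7 0.6 0 0; 0 0 -2.7 3.7 0.8 0 0",
)

```text
time_s: 2.57
position: [0.5528, 0.1868, 0.2394]
tool_rot: [[0.184, 0.983, 0.0], [0.983, -0.184, -0.0], [-0.0, 0.0, -1.0]]
ft_force: [1.6, -0.6, -0.1]
grip_width: 0.0853
gripper_force: 0.0
```

Run:
```python
from h import *
import plan
im=cam("wrist"); cv2.imwrite("pics/w1.png",cv2.cvtColor(im["pixels"],cv2.COLOR_RGB2BGR))
P=cloud(im);z=P[...,2];m=(z>.141)&(z<.165)
c,wh,a=cv2.minAreaRect(P[m][:,:2].astype(np.float32)*1000);print(m.sum(),c,wh,a,np.nanmax(z[m]))
b=cv2.boxPoints((c,wh,a));print(b)
for r in models.tip_of("wrist","plate_mid")[:2]: print(r)
plan.plan(.552,.185,.126,-10.8,8)
```

```text
4458 (550.740234375, 183.60150146484375) (259.9833984375, 9.96147346496582) 78.88150024414062 0.1538928717518996
[[520.7855   57.01017]
 [530.56006  55.08921]
 [580.69495 310.19284]
 [570.9204  312.1138 ]]
at [0.5533 0.1889 0.2384] yaw -10.4 tilt [-0.0001  0.001 ] F [-0.8 -1.5 -0.7] t 2.67 w 0.085
0 0 0.05 -0.05 -0.01 1.41; 0 0 0.05 -0.05 -0.01 1.41; 0 0 0.05 -0.05 -0.01 1.41; 0 0 0.05 -0.05 -0.01 1.41; 0 0 0.05 -0.05 -0.01 1.41; 0 0 0.05 -0.05 -0.01 1.41; 0 0 0.05 -0.05 -0.01 1.41; 0 0 0.05 -0.05 -0.01 1.41
```

View pics/w1.png

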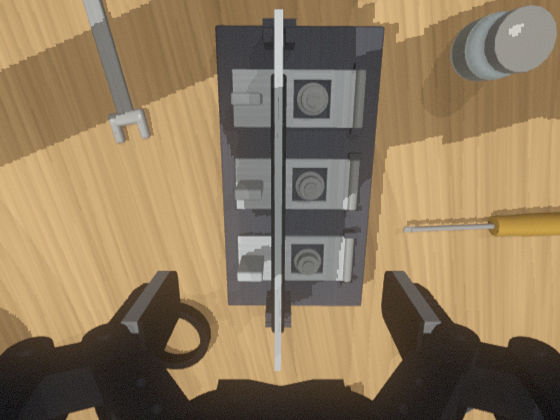

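The wrist view shows the plate strip running vertically near column 278 between the open fingers, and the caps, fins and bolts are clear on both sides. I descend and grip.

Emit:
jog_arm(
  plan="0 0 0.5 -0.4 -0.1 2 0; 0 0 0 0 0 2 0; 0 0 0 0 0 2 0; 0 0 0 0 0 2 0; 0 0 0 0 0 2 0; 0 0 0 0 0 1.3 0; 0 0 0 0 0 0 140; 0 0 0 0 0 0 200; 0 0 0 0 0 0 255; 0 0 0 0 0 0 255",
  grip_force=50,
)

```text
time_s: 3.5
position: [0.5511, 0.1811, 0.1276]
tool_rot: [[0.195, 0.981, 0.002], [0.981, -0.195, 0.0], [0.001, 0.002, -1.0]]
ft_force: [-0.6, -0.4, -0.9]
grip_width: 0.0386
gripper_force: 0.0
```

Emit:
jog_arm(
  plan="0 0 0 0 0 0 255; 0 0 0 0 0 0 255; 0 0 0 0 0 0 255; 0 0 0 0 0 0 255; 0 0 0 0 0 0 255",
)

```text
time_s: 3.92
position: [0.5508, 0.1811, 0.127]
tool_rot: [[0.195, 0.981, 0.001], [0.981, -0.195, 0.0], [0.0, 0.001, -1.0]]
ft_force: [-1.3, 0.5, 5.4]
grip_width: 0.0091
gripper_force: 50.0
```

Emit:
jog_arm(
  plan="0 0 0 0 0 -0.5 255; 0 0 0 0 0 -0.8 255; 0 0 0 0 0 -1 255; 0 0 0 0 0 -1 255; 0 0 0 0 0 -1.2 255; 0 0 0 0 0 -1.2 255; 0 0 0 0 0 -1.2 255; 0 0 0 0 0 -1.2 255; 0 0 0 0 0 -1 255; 0 0 0 0 0 -0.4 255",
)

```text
time_s: 4.75
position: [0.5511, 0.1812, 0.2235]
tool_rot: [[0.195, 0.981, 0.003], [0.981, -0.195, 0.0], [0.001, 0.003, -1.0]]
ft_force: [1.2, -0.6, -2.8]
grip_width: 0.0091
gripper_force: 49.0
```

Run:
```python
from h import *
import plan
im=cam("scene");P=cloud(im);x,y,z=P[...,0],P[...,1],P[...,2]
m=(np.hypot(x-.552,y-.184)<.15)&(z>.14)&(z<.24)
for r in models.tip_of("scene","plate_mid")[:2]: print(r["confidence"],w(im,*r["at"]))
for r in models.outline_of("scene","plate")[:1]:
    q=P[r["region"]&np.isfinite(z)]; print(r["bbox"],np.percentile(q,[2,50,98],axis=0).round(3).tolist())
plan.plan(.5365,-.347,.222,10.3,20)
```

```text
0.76 [0.55619495 0.18780346 0.20058736]
[369.6, 184.0, 129.2, 85.6] [[0.53, 0.06, 0.151], [0.559, 0.203, 0.201], [0.579, 0.306, 0.249]]
at [0.5506 0.1811 0.2213] yaw -11.24 tilt [ 0. -0.] F [-0.3  0.  -2.5] t 4.9 w 0.0091
0 0 -1.08 -2.60 0.45 -0.00; 0 0 -1.08 -2.61 0.40 -0.00; 0 0 -1.08 -2.62 0.35 -0.00; 0 0 -1.08 -2.62 0.30 -0.00; 0 0 -1.08 -2.63 0.25 -0.00; 0 0 -1.08 -2.63 0.20 -0.00; 0 0 -1.08 -2.64 0.15 -0.00; 0 0 -1.08 -2.64 0.10 -0.00; 0 0 -1.08 -2.64 0.05 -0.00; 0 0 -1.08 -2.64 0.00 -0.00; 0 0 -1.08 -2.64 -0.05 -0.00; 0 0 -1.08 -2.64 -0.10 -0.00; 0 0 -1.08 -2.64 -0.15 -0.00; 0 0 -1.08 -2.63 -0.20 -0.00; 0 0 -1.08 -2.63 -0.25 -0.00; 0 0 -1.08 -2.62 -0.30 -0.00; 0 0 -1.08 -2.62 -0.35 -0.00; 0 0 -1.08 -2.61 -0.39 -0.00; 0 0 -1.08 -2.60 -0.44 -0.00; 0 0 -1.08 -2.60 -0.49 -0.00
```

Emit:
jog_arm(
  plan="0 0 -0.6 -1.3 0.2 0 255; 0 0 -1 -2.6 0.4 0 255; 0 0 -1.1 -2.8 0.4 0 255; 0 0 -1.1 -2.8 0.3 0 255; 0 0 -1.1 -2.8 0.3 0 255; 0 0 -1.1 -2.8 0.2 0 255; 0 0 -1.1 -2.8 0.2 0 255; 0 0 -1.1 -2.8 0.1 0 255; 0 0 -1.1 -2.8 0 0 255; 0 0 -1.1 -2.8 0 0 255",
)

```text
time_s: 5.73
position: [0.5409, -0.0842, 0.2205]
tool_rot: [[0.014, 1.0, -0.002], [1.0, -0.014, 0.001], [0.001, -0.002, -1.0]]
ft_force: [0.7, 0.3, -2.3]
grip_width: 0.0088
gripper_force: 48.9
```

Emit:
jog_arm(
  plan="0 0 -1.1 -2.8 0 0 255; 0 0 -1.1 -2.8 -0.1 0 255; 0 0 -1.1 -2.8 -0.2 0 255; 0 0 -1.1 -2.8 -0.2 0 255; 0 0 -1.1 -2.8 -0.3 0 255; 0 0 -1.1 -2.8 -0.3 0 255; 0 0 -1.1 -2.8 -0.4 0 255; 0 0 -1.1 -2.6 -0.4 0 255; 0 0 -1.1 -2.2 -0.4 0 255; 0 0 -1 -1.5 -0.3 0 255",
)

```text
time_s: 6.57
position: [0.5318, -0.3456, 0.22]
tool_rot: [[-0.174, 0.985, -0.002], [0.985, 0.174, 0.001], [0.001, -0.001, -1.0]]
ft_force: [1.1, 0.3, -1.9]
grip_width: 0.0091
gripper_force: 48.9
```

Run:
```python
from h import *
import plan
def rect(X):
    c,wh,a=cv2.minAreaRect(X[:,:2].astype(np.float32)*1000);b=cv2.boxPoints((c,wh,a));e=max(b[1]-b[0],b[2]-b[1],key=np.linalg.norm);e=e*np.sign(e[1])
    return len(X),np.round(c,1),np.round(wh,1),np.degrees(np.arctan2(-e[0],e[1]))
ims=[]
for n in("wrist","top","scene"):
    im=cam(n);P=cloud(im);x,y,z=P[...,0],P[...,1],P[...,2]; nr=np.hypot(x-.5365,y+.347)<.16
    for lo,hi in((.05,.063),(.15,.19),(.225,.26)):
        m=nr&(z>lo)&(z<hi)
        if m.sum()>50: print(n,lo,rect(P[m]))
    ims.append(im["pixels"])
cv2.imwrite("pics/w2.png",cv2.cvtColor(cv2.resize(np.hstack(ims[::2]),None,fx=.71,fy=.71),cv2.COLOR_RGB2BGR))
plan.plan(.5365,-.347,.086,10.3,8)
```

```text
wrist 0.05 (6617, array([ 534.3, -341.5]), array([ 60.1, 168.4]), np.float32(10.065193))
wrist 0.225 (13366, array([ 530.7, -313.8]), array([ 40. , 142.6]), np.float32(0.2985737))
top 0.05 (698, array([ 533.9, -333.4]), array([ 59.8, 153.2]), np.float32(10.323265))
top 0.225 (158, array([ 518.5, -267.1]), array([  9.9, 102.2]), np.float32(10.297981))
scene 0.05 (855, array([ 535.7, -348.5]), array([ 65.6, 181.2]), np.float32(9.917463))
scene 0.15 (1450, array([ 534.2, -345.1]), array([ 10. , 263.4]), np.float32(10.077411))
scene 0.225 (982, array([ 533.9, -344.5]), array([ 39.4, 260.1]), np.float32(17.091711))
at [ 0.5321 -0.3441  0.22  ] yaw 9.96 tilt [-0.0015  0.0015] F [-0.1  0.2 -2.2] t 6.72 w 0.0093
0 0 -0.04 -0.05 0.05 1.68; 0 0 -0.04 -0.05 0.05 1.68; 0 0 -0.04 -0.05 0.05 1.68; 0 0 -0.04 -0.05 0.05 1.68; 0 0 -0.04 -0.05 0.05 1.68; 0 0 -0.04 -0.05 0.05 1.68; 0 0 -0.04 -0.05 0.05 1.68; 0 0 -0.04 -0.05 0.05 1.68
```

View pics/w2.png

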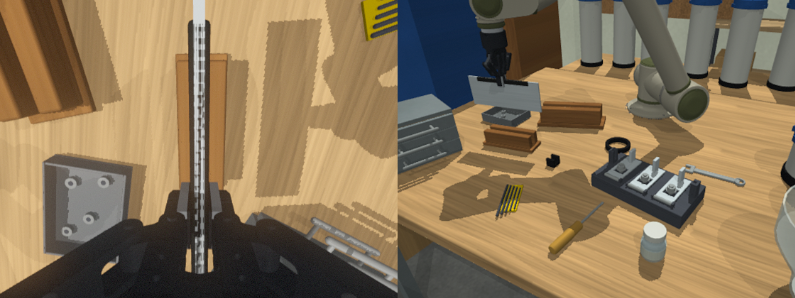

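The wrist and scene views show the plate held above the smaller stand, parallel to the groove and about 3.5 mm short across it. I correct that and lower.

Emit:
jog_arm(
  plan="0 0 -0.2 -0.2 0.35 0 255; 0 0 0 0 0 1.2 255; 0 0 0 0 0 1.7 255; 0 0 0 0 0 1.7 255; 0 0 0 0 0 1.7 255; 0 0 0 0 0 1.2 255; 0 0 0 0 0 0.8 255; 0 0 0 0 0 0.6 255; 0 0 0 0 0 0.6 255",
)

```text
time_s: 7.47
position: [0.5367, -0.3445, 0.1263]
tool_rot: [[-0.179, 0.984, 0.001], [0.984, 0.179, -0.0], [-0.0, 0.0, -1.0]]
ft_force: [0.5, 0.4, -2.4]
grip_width: 0.0093
gripper_force: 48.9
```

Emit:
jog_arm(
  plan="0 0 0 0 -0.05 0.6 255; 0 0 0 0 0 0.6 255; 0 0 0 0 0 0.6 255; 0 0 0 0 0 0.6 255; 0 0 0 0 0 0.6 255; 0 0 0 0 0 0.4 255; 0 0 0 0 0 0.2 255; 0 0 0 0 0 0.2 255; 0 0 0 0 0 0 255",
)

```text
time_s: 8.22
position: [0.5358, -0.345, 0.0881]
tool_rot: [[-0.178, 0.984, -0.0], [0.984, 0.178, 0.0], [0.0, -0.0, -1.0]]
ft_force: [-0.8, -0.2, -2.7]
grip_width: 0.009
gripper_force: 48.9
```

Emit:
jog_arm(
  plan="0 0 0 0 0 0.1 255; 0 0 0 0 0 0.1 255; 0 0 0 0 0 0 220; 0 0 0 0 0 0 200; 0 0 0 0 0 0 150; 0 0 0 0 0 0 50; 0 0 0 0 0 0 0; 0 0 0 0 0 0 0; 0 0 0 0 0 0 0; 0 0 0 0 0 0 0",
)

```text
time_s: 9.05
position: [0.5358, -0.345, 0.0863]
tool_rot: [[-0.178, 0.984, 0.0], [0.984, 0.178, 0.0], [0.0, 0.0, -1.0]]
ft_force: [-0.2, -0.8, -0.2]
grip_width: 0.0856
gripper_force: 0.0
```

Emit:
jog_arm(
  plan="0 0 0 0 0 0 0; 0 0 0 0 0 -1 0; 0 0 0 0 0 -2 0; 0 0 0 0 0 -3 0; 0 0 0 0 0 -3 0; 0 0 0 0 0 -3 0; 0 0 0 0 0 -2 0",
)

```text
time_s: 9.63
position: [0.5361, -0.3452, 0.2305]
tool_rot: [[-0.178, 0.984, 0.003], [0.984, 0.178, -0.003], [-0.004, 0.003, -1.0]]
ft_force: [0.3, -0.1, -0.2]
grip_width: 0.0852
gripper_force: 0.0
```

Run:
```python
from h import *
import plan
def rect(X):
    c,wh,a=cv2.minAreaRect(X[:,:2].astype(np.float32)*1000);b=cv2.boxPoints((c,wh,a));e=max(b[1]-b[0],b[2]-b[1],key=np.linalg.norm);e=e*np.sign(e[1])
    return len(X),np.round(c,1),np.round(wh,1),np.degrees(np.arctan2(-e[0],e[1]))
im=cam("scene");P=cloud(im);x,y,z=P[...,0],P[...,1],P[...,2]; nr=np.hypot(x-.5365,y+.347)<.16
for lo,hi in((.065,.08),(.08,.095),(.1,.13)): 
    m=nr&(z>lo)&(z<hi); print(lo,rect(P[m]),np.nanpercentile(z[m],99))
cv2.imwrite("pics/s3.png",cv2.cvtColor(im["pixels"],cv2.COLOR_RGB2BGR)[80:300,80:480])
F=np.array([.570,.180]);a=np.radians(-10.8);X=np.array([np.cos(a),np.sin(a)]);Y=np.array([-np.sin(a),np.cos(a)])
for k in(1,0,-1): print(F+.012*X+.08*k*Y)
plan.plan(*(F+.012*X-.08*Y),.13,-10.8,20)
```

```text
0.065 (485, array([ 538.5, -343.6]), array([  9.7, 261.6]), np.float32(10.897931)) 0.07975617389756427
0.08 (500, array([ 539.2, -344.8]), array([  9.6, 262.9]), np.float32(10.861399)) 0.09473149347508578
0.1 (556, array([ 537.9, -344.4]), array([ 14.9, 262.4]), np.float32(10.100966)) 0.11416364044787569
[0.59677795 0.2563344 ]
[0.58178745 0.17775142]
[0.56679694 0.09916844]
at [ 0.5369 -0.3459  0.234 ] yaw 10.26 tilt [ 0.0074 -0.007 ] F [-0.6  0.1  3.4] t 9.68 w 0.0858
0 0 1.05 2.16 0.54 0.52; 0 0 1.05 2.17 0.50 0.52; 0 0 1.05 2.18 0.46 0.52; 0 0 1.05 2.19 0.42 0.52; 0 0 1.05 2.20 0.38 0.52; 0 0 1.05 2.20 0.34 0.52; 0 0 1.05 2.21 0.30 0.52; 0 0 1.05 2.21 0.26 0.52; 0 0 1.05 2.22 0.22 0.52; 0 0 1.05 2.22 0.18 0.52; 0 0 1.05 2.23 0.14 0.52; 0 0 1.05 2.23 0.10 0.52; 0 0 1.05 2.23 0.06 0.52; 0 0 1.05 2.23 0.02 0.52; 0 0 1.05 2.23 -0.02 0.52; 0 0 1.05 2.23 -0.07 0.52; 0 0 1.05 2.23 -0.11 0.52; 0 0 1.05 2.23 -0.15 0.52; 0 0 1.05 2.22 -0.19 0.52; 0 0 1.05 2.22 -0.23 0.52
```

View pics/s3.png

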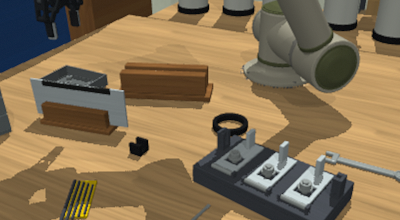

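The plate stands upright in the small stand's groove (crop 82,105), released, and the three caps and bolts are now exposed. I shut the fingers and go to the right bolt.

Emit:
jog_arm(
  plan="0 0 1 1.5 0.5 0 255; 0 0 1.1 2.2 0.5 0 255; 0 0 1.1 2.4 0.5 0 255; 0 0 1.1 2.6 0.5 0 255; 0 0 1.1 2.6 0.4 0 255; 0 0 1.1 2.6 0.4 0 255; 0 0 1.1 2.6 0.3 0 255; 0 0 1.1 2.6 0.3 0 255; 0 0 1.1 2.6 0.2 0 255; 0 0 1.1 2.6 0.2 0 255",
)

```text
time_s: 10.52
position: [0.5518, -0.0978, 0.2269]
tool_rot: [[0.012, 1.0, 0.001], [1.0, -0.012, -0.0], [-0.0, 0.001, -1.0]]
ft_force: [0.4, -0.2, 0.1]
grip_width: -0.0002
gripper_force: 0.0
```

Emit:
jog_arm(
  plan="0 0 1.1 2.6 0.1 0.5 255; 0 0 1.1 2.6 0.1 1 255; 0 0 1.1 2.6 0.1 1 255; 0 0 1.1 2.4 0 1 255; 0 0 1.1 2.4 0 1.5 255; 0 0 1 2.2 -0.1 1.5 255; 0 0 1 2.2 -0.1 1.5 255; 0 0 1 1 -0.1 1 255",
)

```text
time_s: 11.18
position: [0.5642, 0.083, 0.1355]
tool_rot: [[0.158, 0.987, -0.001], [0.987, -0.158, 0.001], [0.0, -0.001, -1.0]]
ft_force: [-0.3, 1.0, -0.5]
grip_width: -0.0001
gripper_force: 0.0
```

Run:
```python
from h import *
import plan
plan.plan(.5668,.0992,.07,-10.8,4)
im=cam("wrist"); cv2.imwrite("pics/w4.png",cv2.cvtColor(im["pixels"],cv2.COLOR_RGB2BGR))
for n,z in(("bolt_1_top",.065),("cap_1_fin",.069)):
    for r in models.tip_of("wrist",n)[:4]: print(n,round(r["confidence"],2),np.round(r["at"]),onz(im,*r["at"],z).round(4))
```

```text
at [0.5642 0.083  0.1355] yaw -9.1 tilt [-0.0009  0.0005] F [-0.3  1.  -0.5] t 11.18 w -0.0001
0 0 0.43 0.41 0.00 1.64; 0 0 0.43 0.41 -0.00 1.64; 0 0 0.43 0.41 -0.01 1.64; 0 0 0.43 0.41 -0.01 1.64
bolt_1_top 0.52 [266.  71.] [0.571  0.1746 0.065 ]
```

View pics/w4.png

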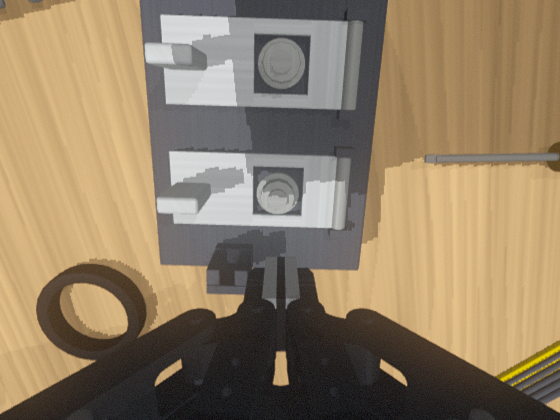

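The wrist view shows the right bolt at about (279,192), the middle bolt at (283,60), and their fins at about (182,200) and (172,53).

Run:
```python
from h import *
im=cam("wrist");P=cloud(im);z=P[...,2]
for u,v in((279,190),(283,58)): print(onz(im,u,v,.065).round(4),w(im,u,v).round(4))
m=(z>.085)&(z<.095)
n,l,st,c=cv2.connectedComponentsWithStats(m.astype(np.uint8))
for i in range(1,n):
    if st[i,4]>40: print(st[i],P[l==i].mean(0).round(4),np.ptp(P[l==i],axis=0).round(3))
```

```text
[0.5672 0.1023 0.065 ] [0.5673 0.1028 0.0672]
[0.5817 0.1779 0.065 ] [0.5816 0.1776 0.0677]
[ 144   39   49   23 1019] [0.5247 0.1885 0.0881] [0.025 0.013 0.006]
[156 192  43  19 718] [0.5096 0.1108 0.0879] [0.024 0.013 0.005]
```

Emit:
jog_arm(
  plan="0 0 1 0.9 0 1.5 255; 0 0 0.7 0.8 0 1.5 255; 0 0 0 0 0 1.5 255; 0 0 0 0 0 1 255; 0 0 0 0 0 0.8 255; 0 0 0 0 0 0.3 255; 0 0 0 0 0 0.2 255; 0 0 0 0 0 0.1 255; 0 0 0 0 0 0.1 255; 0 0 0 0 0 0 255",
)

```text
time_s: 12.22
position: [0.5679, 0.097, 0.0678]
tool_rot: [[0.188, 0.982, 0.002], [0.982, -0.188, -0.001], [-0.0, 0.002, -1.0]]
ft_force: [-2.5, -1.6, 6.4]
grip_width: 0.0003
gripper_force: 3.3
```

Emit:
jog_arm(
  plan="0 0 0 0.2 0 0 255; 0 0 0 0 0 0.1 255; 0 0 0 0 0 0 255; 0 0 0 0 0 0.1 255; 0 0 0 0 0 0 255",
)

```text
time_s: 12.63
position: [0.5687, 0.0987, 0.0675]
tool_rot: [[0.188, 0.982, 0.004], [0.982, -0.188, -0.001], [-0.001, 0.004, -1.0]]
ft_force: [-6.3, -2.9, 19.4]
grip_width: 0.0001
gripper_force: 10.2
```

Right bolt is tight (19 N, no give). Next is the middle one.

Emit:
jog_arm(
  plan="0 0 0 0 0 -1 255; 0 0 0 0.8 0 -1 255; 0 0 0 2 0 -0.2 255; 0 0 0 2.4 0 0 255; 0 0 0 2 -0.1 0.2 255; 0 0 0 0.8 -0.1 0.8 255; 0 0 0 0 0 0.7 255; 0 0 0 0 0 0.4 255; 0 0 0 0 0 0.2 255; 0 0 0 0 0 0 255",
)

```text
time_s: 13.47
position: [0.5812, 0.179, 0.0673]
tool_rot: [[0.188, 0.982, 0.004], [0.982, -0.188, 0.003], [0.004, 0.003, -1.0]]
ft_force: [-10.4, 8.4, 33.2]
grip_width: -0.0002
gripper_force: 16.6
```

Emit:
jog_arm(
  plan="0 0 0 0 0 0.1 255; 0 0 0 0 0 0.1 255; 0 0 0 0 0 0 255",
)

```text
time_s: 13.72
position: [0.5814, 0.1791, 0.0672]
tool_rot: [[0.188, 0.982, 0.005], [0.982, -0.188, 0.003], [0.004, 0.005, -1.0]]
ft_force: [-15.7, 6.7, 48.1]
grip_width: -0.0002
gripper_force: 23.3
```

The middle bolt is tight too, so I press the left one to prove it.

Emit:
jog_arm(
  plan="0 0 0 0 0 -1.5 255; 0 0 0 0.8 0 -1.2 255; 0 0 0 2 0 -0.2 255; 0 0 0 2.4 0 0 255; 0 0 0 2 0 0.2 255; 0 0 0 0.6 0 0.8 255; 0 0 0 0 0 0.7 255; 0 0 0 0 0 0.4 255; 0 0 0 0 0 0.3 255; 0 0 0 0 0 0 255",
)

```text
time_s: 14.55
position: [0.5953, 0.2536, 0.0655]
tool_rot: [[0.189, 0.982, -0.002], [0.982, -0.189, -0.001], [-0.001, -0.002, -1.0]]
ft_force: [1.3, -0.3, 0.3]
grip_width: 0.0004
gripper_force: 0.0
```

Emit:
jog_arm(
  plan="0 0 0 0 0 0.2 255; 0 0 0 0 0 0.2 255; 0 0 0 0 0 0.2 255; 0 0 0 0 0 0.2 255; 0 0 0 0 0 0.2 255; 0 0 0 0 0 0 255",
)

```text
time_s: 15.05
position: [0.5962, 0.2543, 0.0597]
tool_rot: [[0.188, 0.982, 0.003], [0.982, -0.188, -0.001], [0.0, 0.003, -1.0]]
ft_force: [-7.7, -6.0, 24.0]
grip_width: -0.0001
gripper_force: 12.5
```

Left bolt sank about 7.5 mm to its stop, so it is the loose one. I rise, turn 90° and move over its fin.

Emit:
jog_arm(
  plan="0 0 0 0 0 -1.5 255; 0 0 0 0 0 -2.5 255; 0 0 -5 0 0 -2.5 255; 0 0 -7 0 0 -2 150; 0 0 -7 0 0 -1 135; 0 0 -7 0 0 0 135; 0 0 -7 0 0 0 135; 0 0 -7 0 0 0 135; 0 0 -7 0 0 0 135; 0 0 -7 0 0 0 135",
  grip_force=20,
)

```text
time_s: 15.88
position: [0.5957, 0.255, 0.151]
tool_rot: [[-0.688, 0.725, -0.0], [0.725, 0.688, 0.0], [0.0, 0.0, -1.0]]
ft_force: [0.4, -0.2, -0.0]
grip_width: 0.0401
gripper_force: 0.0
```

Emit:
jog_arm(
  plan="0 0 -7 0 0 0 135; 0 0 -7 0 0 0 135; 0 0 -7 0 0 0 135; 0 0 -7 0 0 0 135; 0 0 -7 0 0 0 135; 0 0 0 2 0 0 135; 0 0 0 2.5 0 0 135; 0 0 0 1 0 0 135; 0 0 0 0 0 0 135",
)

```text
time_s: 16.63
position: [0.5403, 0.2669, 0.1515]
tool_rot: [[-0.979, 0.204, -0.001], [0.204, 0.979, 0.0], [0.001, 0.0, -1.0]]
ft_force: [-0.1, 0.4, -0.2]
grip_width: 0.0403
gripper_force: 0.0
```

Run:
```python
from h import *
import plan
im=cam("wrist"); cv2.imwrite("pics/w5.png",cv2.cvtColor(im["pixels"],cv2.COLOR_RGB2BGR))
for n in("wrist","top","scene"):
    im=cam(n);P=cloud(im);z=P[...,2];x=P[...,0];y=P[...,1]
    b=np.hypot(x-.597,y-.256)<.008; print(n,"bolt1 z",np.nanmedian(z[b]) if b.any() else None)
    m=(z>.078)&(z<.096)&(np.hypot(x-.5395,y-.2667)<.022)
    if m.sum()>10: print("fin",m.sum(),P[m].min(0).round(4),P[m].max(0).round(4),P[m&(z>.084)].mean(0).round(4))
for r in models.tip_of("wrist","cap_1_fin")[:4]: print(round(r["confidence"],2),np.round(r["at"]))
plan.plan(.5395,.2667,.062,79.2,8)
```

```text
wrist bolt1 z 0.059144565782308575
fin 613 [0.5268 0.2608 0.0783] [0.5507 0.2741 0.0903] [0.5383 0.2677 0.0883]
top bolt1 z 0.05843793435726796
scene bolt1 z 0.0607886064977986
fin 80 [0.5304 0.2589 0.0781] [0.5551 0.2721 0.0904] [0.5423 0.266  0.0882]
0.61 [278. 211.]
at [0.5428 0.2659 0.1511] yaw 78.12 tilt [0.0005 0.0001] F [ 0.6  0.9 -0.4] t 16.88 w 0.0404
0 0 -0.14 0.04 0.00 1.11; 0 0 -0.14 0.04 0.00 1.11; 0 0 -0.14 0.04 0.00 1.11; 0 0 -0.14 0.04 0.00 1.11; 0 0 -0.14 0.04 0.00 1.11; 0 0 -0.14 0.04 0.00 1.11; 0 0 -0.14 0.04 0.00 1.11; 0 0 -0.14 0.04 0.00 1.11
```

View pics/w5.png

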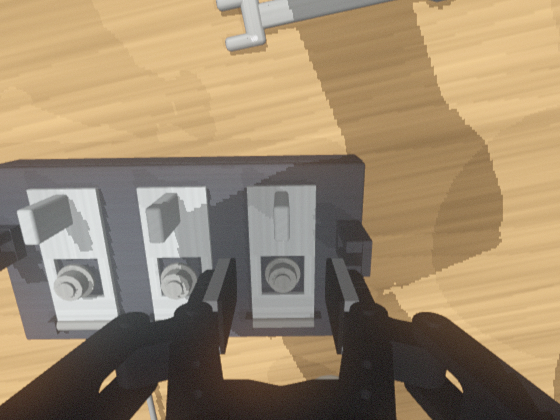

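The wrist view shows cap 1's fin at (281,213) centred between the fingers and the left bolt visibly sunk; the post at (355,245) is close, so I narrow the opening before descending.

Emit:
jog_arm(
  plan="0 0 -1 0.2 0 1 170; 0 0 0 0 0 1.5 170; 0 0 0 0 0 1.5 170; 0 0 0 0 0 1.5 170; 0 0 0 0 0 1.2 170; 0 0 0 0 0 1.2 170; 0 0 0 0 0 1 170; 0 0 0 0 0 0.2 170; 0 0 0 0 0 0 255; 0 0 0 0 0 0 255",
)

```text
time_s: 17.72
position: [0.5405, 0.2674, 0.0608]
tool_rot: [[-0.982, 0.189, 0.001], [0.189, 0.982, 0.002], [-0.001, 0.002, -1.0]]
ft_force: [0.9, -0.5, -3.1]
grip_width: 0.0096
gripper_force: 26.6
```

Emit:
jog_arm(
  plan="0 0 0 0 0 0 255; 0 0 0 0 0 0 255; 0 0 0 0 0 0 255; 0 0 0 0 0 0 255",
)

```text
time_s: 18.05
position: [0.5405, 0.2672, 0.0609]
tool_rot: [[-0.982, 0.188, 0.002], [0.188, 0.982, 0.001], [-0.002, 0.002, -1.0]]
ft_force: [2.9, 4.0, -4.1]
grip_width: 0.0094
gripper_force: 26.5
```

Emit:
jog_arm(
  plan="0 0 0 -0.15 0 -0.42 255; 0 0 0 -0.17 0 -0.42 255; 0 0 0 -0.2 0 -0.41 255; 0 0 0 -0.2 0 -0.41 255; 0 0 0 -0.23 0 -0.39 255; 0 0 0 -0.24 0 -0.38 255; 0 0 0 -0.26 0 -0.37 255; 0 0 0 -0.27 0 -0.37 255; 0 0 0 -0.29 0 -0.34 255; 0 0 0 -0.3 0 -0.34 255",
)

```text
time_s: 18.88
position: [0.5623, 0.2631, 0.0992]
tool_rot: [[-0.982, 0.188, -0.0], [0.188, 0.982, 0.002], [0.001, 0.001, -1.0]]
ft_force: [-0.5, 5.0, -5.5]
grip_width: 0.0094
gripper_force: 25.9
```

Emit:
jog_arm(
  plan="0 0 0 -0.32 0 -0.32 255; 0 0 0 -0.34 0 -0.31 255; 0 0 0 -0.35 0 -0.29 255; 0 0 0 -0.35 0 -0.28 255; 0 0 0 -0.37 0 -0.26 255; 0 0 0 -0.38 0 -0.25 255; 0 0 0 -0.39 0 -0.22 255; 0 0 0 -0.4 0 -0.21 255; 0 0 0 -0.41 0 -0.19 255; 0 0 0 -0.42 0 -0.19 255",
)

```text
time_s: 19.72
position: [0.5987, 0.2561, 0.1246]
tool_rot: [[-0.982, 0.188, -0.001], [0.188, 0.982, 0.001], [0.001, 0.001, -1.0]]
ft_force: [-2.1, 5.8, -1.5]
grip_width: 0.0096
gripper_force: 26.0
```

Emit:
jog_arm(
  plan="0 0 0 0 0 0 255; 0 0 0 0 0 0 255; 0 0 0 0 0 0 255",
)

```text
time_s: 19.97
position: [0.5992, 0.256, 0.1248]
tool_rot: [[-0.982, 0.188, 0.001], [0.188, 0.982, 0.001], [-0.001, 0.002, -1.0]]
ft_force: [-1.5, 5.4, -0.2]
grip_width: 0.0094
gripper_force: 26.3
```

Run:
```python
from h import *
im=cam("scene"); t=cam("top")
c=lambda i,a,b,d,e:cv2.resize(i["pixels"][a:b,d:e],(400,400))
cv2.imwrite("pics/e.png",cv2.cvtColor(np.hstack([c(im,130,330,260,460),c(im,120,270,80,230)]),cv2.COLOR_RGB2BGR))
s=env.observe();print(s["position"],s["ft_force"],s["gripper_force"],s["grip_width"])
H=np.array([.637,.2486]);a=np.radians(-10.8);X=np.array([np.cos(a),np.sin(a)]);Y=np.array([-X[1],X[0]])
for i in(im,t):
    P=cloud(i).reshape(-1,3);d=P[:,:2]-H;fx=d@X;fy=d@Y;m=(abs(fy)>.0)&(abs(fy)<.026)&(fx>-.1)&(fx<0.0)&(P[:,2]>.052)
    print(m.sum())
    m2=m&(abs(fy)>.018)
    if m2.sum()>10: print(np.polyfit(fx[m2],P[m2,2],1),np.degrees(np.median(np.arctan2(P[m2,2]-.047,-fx[m2]))))
    r=np.hypot(P[:,0]-.5385,P[:,1]+.345)<.15; q=P[r&(P[:,2]>.1)&(P[:,2]<.13)]; print("plate top",np.percentile(q[:,2],98) if len(q) else None,q.mean(0) if len(q) else None)
```

```text
[0.59923891 0.25597469 0.12477642] [0.39854175 5.62680556 1.31670617] 26.31397783756256 0.009755388635887024
5671
[1.83253849 0.30298414] 86.68288921631932
plate top 0.113603140878151 [ 0.53844481 -0.33907584  0.10784556]
1425
[-0.10350072  0.3884252 ] 80.33787931617485
plate top 0.11610725653617217 [ 0.53673486 -0.34234334  0.11137067]
```

View pics/e.png

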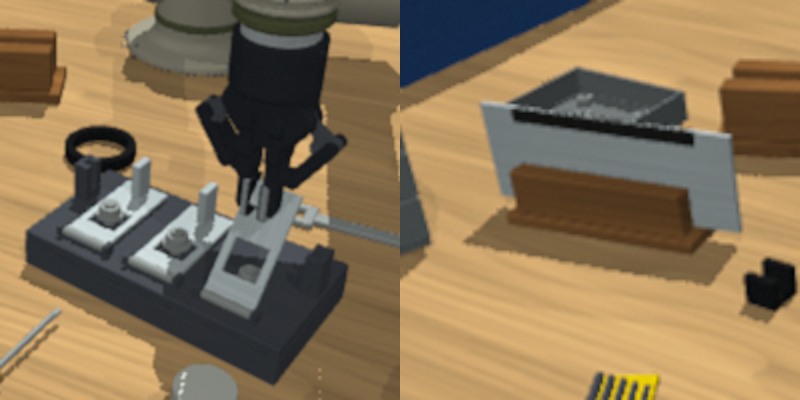

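The crops show the left cap raised in the fingers with its bolt exposed, the other two caps flat, and the plate upright in the groove. One quick check of the angle, then hand-in.

Run:
```python
from h import *
i=cam("scene");P=cloud(i).reshape(-1,3)
H=np.array([.637,.2486]);a=np.radians(-10.8);X=np.array([np.cos(a),np.sin(a)]);Y=np.array([-X[1],X[0]])
d=P[:,:2]-H;fx=d@X;fy=d@Y
m=(abs(fy)>.018)&(abs(fy)<.024)&(fx>-.06)&(fx<-.005)&(P[:,2]>.058)&(P[:,2]<.1)
ang=np.degrees(np.arctan2(P[m,2]-.047,-fx[m]));print(m.sum(),np.percentile(ang,[10,25,50,75,90]))
print(np.round(env.observe()["qvel"],2))
import sys
if 43<np.median(ang)<65: print(job.close_job())
```

```text
206 [48.91404011 50.66531422 52.88122246 54.74019864 58.71302676]
[-0.11  0.02  0.06  0.01  0.02  0.09]
the job is handed in; nothing more can be done
None
```

I stood the keeper plate upright in the small stand's groove and let go of it. The left bolt proved loose, sinking about 7.5 mm, while the other two were tight. I handed the job in with the fingers still holding the left cap open at about 50°, though no verdict came back.

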